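# Loosen the squeegee clamp with its reversible ratchet

### The arm

A 7-joint arm with a two-finger parallel gripper is mounted at the origin on the work surface; the furniture and walls round the work are solid. World frame = base frame: x ahead of the robot, y to its left, z up, the work surface at z = 0. Lengths are in m, angles in rad, forces in N, time in s.
With the tool pointing down it reaches from about 0.4 to 0.85 m from the base axis. Payload 10.4 kg.
Tool frame: the origin (TCP) lies between the finger pads; the fingertips stand r.nose_length ahead of it and the grasp point (between the pads) lies 6 mm ahead of it (r.nose_length is the distance from the TCP to the fingertips, in m); z points along the fingers, x is the direction in which the jaws open and shut, and the axes are right-handed (so a half turn about z gives the same grasp; the last joint's range is limited). The gripper opens to 87 mm and grips with 3 to 60 N. Pads are 19 mm wide; open, the fingers measure 117 mm over their backs; the gripper's body (75 mm by 190 mm) begins 51 mm behind the grasp point.
Start: joints at [1.223, 0.332, -0.065, 1.46, 0.022, 1.35, -0.088], TCP at [0.199, -0.592, 0.248] pointing down, gripper open.
Joint ranges: [-2.6, 2.6], [-0.5, 2.12], [-1.47, 1.34], [0.16, 2.42], [-1.27, 4.41], [0.06, 2.06], [-2.6, 2.6]. Speed limits (rad/s): [2.22, 2.22, 2.79, 2.79, 3.14, 3.14, 3.14].

### API

Orientations are given as a unit quaternion [x, y, z, w].
In Python, from bench import r gives the robot as it stands. The module is installed in compiled form; this text tells all that it offers.
- The arm moves only by the shell command python3 -m creep 'ROWS' [OPENING] [FORCE]. ROWS is JSON, a list of rows, each an object of numbers: "x", "y", "z": the shift along the world's x, y, z in m; "spin": the turn about the world's z in degrees. In form: [{"x": .., "y": .., "z": .., "spin": ..}, ...]. A call has 1 to 12 rows; each row is the pose to reach, as a shift and turn from the pose commanded when the call began; what a row does not reach only later rows make up. A row lasts 1/8 s, in which the tool goes at most 62.5 mm and 10.7 degrees, less where a joint would pass 70% of its speed; a pose out of reach is approached as far as the arm can. A call with a gripper value outside its range is refused whole. OPENING is the finger opening in m, from 0 to 0.087, set as the call begins (- or left out, the last holds). The fingers move at their own pace and stop on an object; FORCE is the grip in N (left out, the last holds). Time passes only in rows, so rows that repeat a pose let the fingers close. It gives the time, the measured TCP pose, the force and the opening at its end, in the units of the state.
- r.read_state(): the state, without advancing time (a new reading comes with each control period).
- r.camera(name): name is "side" or "top"; returns a dict with "pixels" (384x512x3 uint8, blue, green, red), "z_map" (384x512 float32, m along the optical axis (not along the pixel's ray), 0 where there is no reading), "K" (3x3 intrinsics, pixels), "R" (3x3) and "t" (3): a world point X has camera coordinates R X + t. Camera axes: x right, y down, z forward; pixel columns grow to the right and rows downward; lengths in m; the calibration is good to about 2 mm. A picture is of the moment at which its call begins.
- r.close_job(): hands the job in, once; it reports no verdict.
The state is a dict: "time": time; "joint_positions": joint angles; "joint_vel": joint speeds; "joint_torque": joint torques, N m; "ee_pos": TCP position; "eef_rot": TCP orientation; "ft_force": force on the tool from outside, world axes, zero at the start; "torque": the same for the moment, N m; "width": finger opening in m.
Only numpy, scipy, OpenCV 4.12 (cv2) and the standard library are available. Lean on these libraries where they do the work, as an engineer would, in place of code of your own. Each camera call takes 0.05 s, during which the arm holds its last target. There are 200 camera calls.

### The job

Loosen the bench clamp that holds the small squeegee: flip the ratchet's direction lever over to its loosening side, then swing the handle to and fro by its upright knob, so that the anticlockwise strokes unscrew the bolt, until the bolt comes up against its stop and the jaw is fully raised. Go by feel: never load the knob with more than about 25 N sideways. Leave the lever on the loosening side, and the squeegee and the things around where they are.

Things in the scene. Friction and masses are not known exactly. Their poses are not given: they have to be found in the camera images.
- clamp: Aluminium bed plate, 190 x 205 x 10 mm, screwed to the table, that carries the squeegee, the jaw and the ratchet. Origin: on the table, under the vertical bolt. Its y axis points from the bolt toward the squeegee; z up.
- bolt_axis (a point): Point on the vertical axis of the bolt, 88 mm above the table. The handle, the wheel and the bolt all turn about this axis. The ratchet head round it is a flat steel disc, 70 mm across, top at 67 mm, with the handle growing out of one side.
- knob_mid (a point): Middle of the upright black knob at the end of the handle, 88 mm above the table and 120 mm from the bolt axis. The knob is 22 to 24 mm thick, stands from 66 to 110 mm above the table and spins freely on its pin. The handle under it is 12 mm high, its top at 65 mm.
- lever_tab (a point): Upper part of the direction lever's upright round steel tab, 10 mm thick; its top is 102 mm above the table, this point 90 mm. It stands on a flat dark lever (top at 77 mm) on the ratchet head, pivoted 44 mm from the bolt axis toward the knob and 46 mm from the tab. Seen by someone at the knob who looks toward the bolt: tab 16 mm to the right = tightening side, 16 mm to the left = loosening side.
- lever (a joint): Direction lever, rad: 0 = tightening side (as it starts; drives the bolt clockwise only), 0.35 = middle, 0.7 = loosening side (drives anticlockwise only, slips with clicks on the way back). A spring snaps it to the nearer side; about 4 N at the tab takes it over. With a pawl on top of a tooth it rests up to 0.2 short and drops in as the handle swings.
- ratchet (a joint): Angle of the ratchet head, rad, positive anticlockwise from above; stops at 0 (handle along the clamp's -x axis) and at 1.6 (about along its -y axis). Turns easily when the pawl slips.
- beam (a joint): How far the springy handle is bent about the bolt axis relative to the head, rad, positive when the knob is pulled anticlockwise: 25 N m per rad, that is about 0.12 rad at 25 N on the knob. The knob's direction is that of the head plus this angle.
- jaw_bar (a point): Top of the steel jaw bar across the squeegee's wood, 42 to 44 mm above the table at the start; it rises 4.5 mm per rad of bolt. The bolt has 1.5 to 1.8 rad left to turn (up to 0.55 rad of each stroke is lost in play, so two strokes) and takes about 9 N at the knob. At its stop it turns no more and this point is 50.1 mm above the table.
- squeegee_b: Small wooden squeegee with a rubber blade, 99 x 180 x 25 mm, lying loose on the bed under the jaw. Origin: middle of its underside.
- spring_clamp_b: Black spring clamp, 40 x 111 x 24 mm, bystander. Origin: middle of its underside.
- pin_tin: Flat hinged tin, 81 x 116 x 30 mm, bystander. Origin: middle of its underside.
- marker_a: Black felt marker, 16 x 136 x 17 mm, lying, bystander. Origin: middle of its underside.
- blue_tape: Roll of blue tape, 104 mm across, 24 mm high, bystander. Origin: middle of its underside.
- ink_jar_black: Ink jar with black lid, 74 mm across, 85 mm high, bystander. Origin: middle of its underside.

How it is judged:
By the outcome, as a careful person would: the job done as asked, in the order asked, and still so for the second after the job is handed in, with the robot touching nothing.
It also fails if it takes over 61 s, if anything falls off the work surface, if the arm or the gripper's body presses on something with over 40 N, if the wrist force passes 120 N, or if a joint passes its speed limit or range.

## Working session

There is one attempt and no reset: what is moved stays moved. The work goes in short steps, Python scripts to look and compute and a shell command to move; the robot and the scene stay as the last step left them, time stands still between calls to the robot, and variables do not carry over. Pictures are saved under pics/ and viewed, about 8 in all and at most 12, crops included, and the job is handed in when it is done.

```bash
mkdir -p pics; cat > h.py <<'E'
import numpy as np, cv2
from bench import r
def snap(name,fn=None):
    c=r.camera(name)
    if fn: cv2.imwrite('pics/'+fn,c['pixels'])
    return c
def world(c):
    K,R,t=c['K'],np.array(c['R']),np.array(c['t'])
    v,u=np.mgrid[0:384,0:512]; z=c['z_map']
    P=np.stack([(u-K[0][2])/K[0][0]*z,(v-K[1][2])/K[1][1]*z,z],-1)
    W=(P-t)@R
    W[z==0]=np.nan
    return W
E
python3 - <<'E'
from h import *
s=r.read_state(); print(s, r.nose_length)
a=snap('top');b=snap('side')
np.savez('first.npz',wt=world(a),ws=world(b))
for c,n in((a,'t'),(b,'s')): cv2.imwrite(f'pics/{n}0.png',cv2.resize(c['pixels'],(800,600)))
E
```

```text
{'time': 0.0, 'joint_positions': array([ 1.22337618,  0.33286533, -0.0646946 ,  1.4609309 ,  0.02162613,
        1.34988824, -0.08847455]), 'joint_vel': array([-0.00130144, -0.00039035,  0.00104238,  0.00047409, -0.00141136,
       -0.00125644,  0.0015808 ]), 'joint_torque': array([-3.37550646e-04, -6.23267984e+01,  2.46871094e-02, -3.89908898e+01,
       -6.13256078e-02,  3.97523947e-02,  1.44970541e-04]), 'ee_pos': array([ 0.1993373 , -0.59199684,  0.24676297]), 'eef_rot': array([ 8.12152111e-01, -5.83445337e-01, -5.92133877e-04, -3.69151193e-04]), 'ft_force': array([-0.56122219,  0.2451902 , -0.46614657]), 'torque': array([-0.03216197,  0.01315367, -0.02027759]), 'width': 0.08705455259598771} 0.025
```

View pics/t0.png

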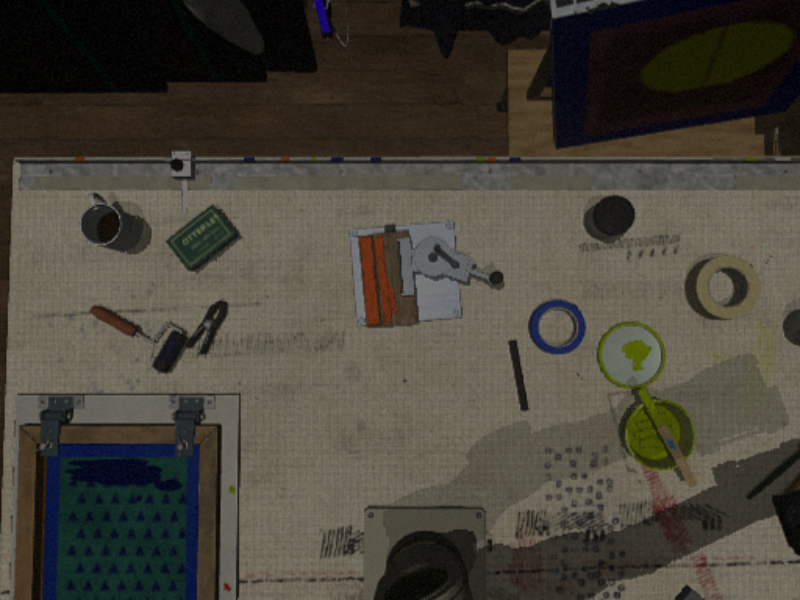

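View pics/s0.png

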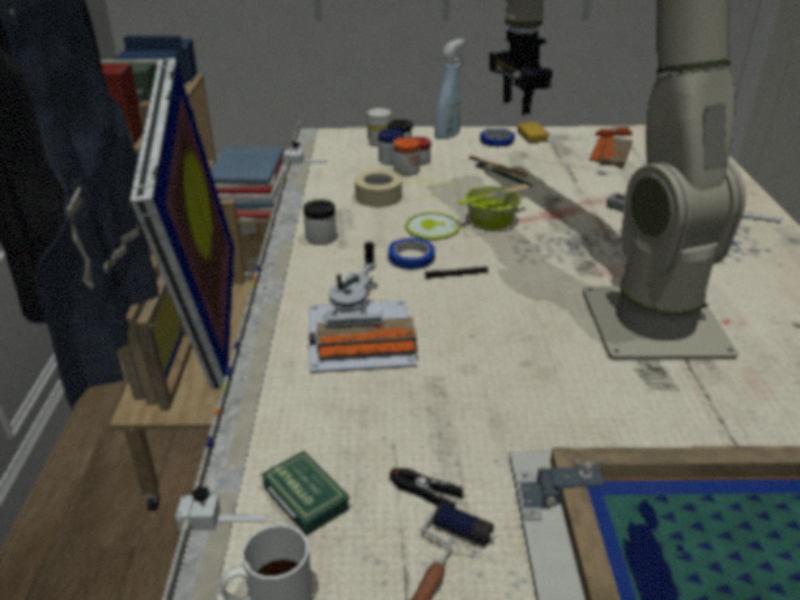

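The top view (800x600) shows the bolt and head at about (432,256), the knob at (495,278) and the squeegee to the left. The handle therefore points right and slightly down, at about 1.2 rad. The tab is near (435,243). The side view agrees.

```bash
python3 - <<'E'
from h import *
d=np.load('first.npz');W=d['wt']
def show(n,lo,hi,u0,u1,v0,v1):
    S=W[int(v0*.64):int(v1*.64),int(u0*.64):int(u1*.64)].reshape(-1,3)
    m=(S[:,2]>lo)&(S[:,2]<hi); P=S[m]
    print(n,m.sum(),P.mean(0).round(4),P.min(0).round(4),P.max(0).round(4)) if m.any() else print(n,0)
show('knob',.095,.125,475,520,255,300)
show('head',.06,.072,405,470,225,285)
show('disc',.06,.072,405,462,225,285)
show('tab',.088,.12,405,475,225,285)
show('lev',.073,.082,405,475,225,285)
show('bed',.004,.016,340,480,210,335)
S=W[135:190,250:335]; np.set_printoptions(linewidth=250)
print((S[::1,::1,2]*1000)[8:48:1,8:50].round().astype(int))
print(W[int(256*.64),int(432*.64)])
c=r.camera('top');cv2.imwrite('pics/t1.png',cv2.resize(c['pixels'][130:220,215:335],(800,600),interpolation=cv2.INTER_CUBIC))
print(np.array(c['R']),c['t'],c['K'])
E
```

```text
knob 54 [ 0.5487 -0.1246  0.1083] [ 0.5383 -0.1345  0.1005] [ 0.5583 -0.1148  0.1173]
head 577 [ 0.5826 -0.0265  0.0667] [ 0.5445 -0.0779  0.0604] [0.6232 0.0211 0.0719]
disc 498 [ 0.5848 -0.0194  0.0667] [ 0.5472 -0.0633  0.0604] [0.6232 0.0211 0.0719]
tab 12 [ 0.603  -0.0179  0.0992] [ 0.5989 -0.0233  0.0889] [ 0.6067 -0.0148  0.1035]
lev 63 [ 0.5857 -0.0392  0.077 ] [ 0.5691 -0.0592  0.0731] [ 0.604  -0.0048  0.0818]
bed 1730 [0.5657 0.0187 0.0094] [ 0.4487 -0.1062  0.004 ] [0.6906 0.1664 0.0156]
[[-1 -2 -4 ...  3  0 -1]
 [ 8  8  9 ...  3  3  0]
 [10  6  9 ...  3 -3 -2]
 ...
 [40 48 46 ... 65 59  2]
 [43 43 43 ...  0  3 -5]
 [42 43 48 ... -4  1  4]]
[ 0.59343305 -0.01078566  0.06897419]
[[ 1.17681276e-03 -9.99978871e-01 -6.39320592e-03]
 [-9.98503506e-01 -8.25478968e-04 -5.46815081e-02]
 [ 5.46750753e-02  6.44798842e-03 -9.98483380e-01]] [0.05958916 0.51741972 1.23384745] [[413.60830909   0.         251.60122729]
 [  0.         413.60830909 190.25068164]
 [  0.           0.           1.        ]]<stdin>:14: RuntimeWarning: invalid value encountered in cast
```

View pics/t1.png

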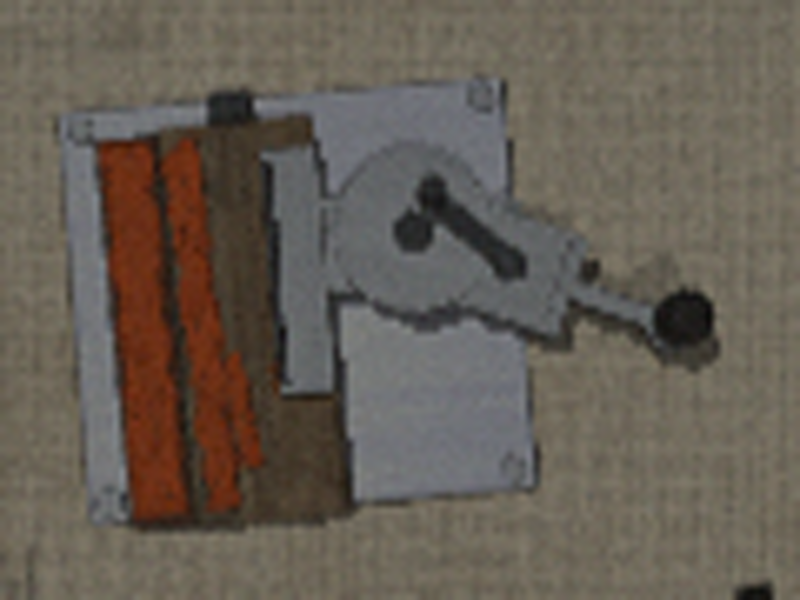

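The crop shows the bolt dot at (413,231), the tab at (432,192), the lever pivot at (510,262) and the knob at (684,318). The tab is on the far (tightening) side. The plate is yawed about +4°.

```bash
python3 - <<'E'
from h import *
c=r.camera('top');K,R,t=[np.array(c[k]) for k in('K','R','t')]
def bp(u,v,z):
    p=np.array([215+u*.15-.425,130+v*.15-.425,1]); d=R.T@(np.linalg.inv(K)@p); o=-R.T@t
    return o+d*(z-o[2])/d[2]
b=bp(413,231,.070);tb=bp(432,192,.102);pv=bp(510,262,.077);k=bp(684,318,.110)
for n,x in zip(('bolt','tab','piv','knob'),(b,tb,pv,k)): print(n,x.round(4))
print('bolt-knob',np.linalg.norm((k-b)[:2]),'piv',np.linalg.norm((pv-b)[:2]),'tab-piv',np.linalg.norm((tb-pv)[:2]))
az=np.degrees(np.arctan2(*(k-b)[1::-1]));print(az, 'head angle deg',az%360-184.2)
e=(k-b)[:2];e/=np.linalg.norm(e); left=np.array([e[1],-e[0]]) # looking along -e, left = rot90(-e)
print('e',e,'left',left, 'tab left',(tb-b)[:2]@left,(tb-b)[:2]@e)
a=bp(62,115,.01);q=bp(92,520,.01);print('clamp x',a-q)
from scipy.spatial.transform import Rotation as Ro
print(Ro.from_quat(r.read_state()['eef_rot']).as_matrix().round(3))
E
```

```text
bolt [ 0.5897 -0.0122  0.07  ]
tab [ 0.6025 -0.0186  0.102 ]
piv [ 0.5755 -0.0536  0.077 ]
knob [ 0.5485 -0.1233  0.11  ]
bolt-knob 0.1184705242078794 piv 0.043752538350411714 tab-piv 0.04424583206152934
-110.3728792781802 head angle deg 65.42712072181979
e [-0.34812835 -0.93744688] left [-0.93744688  0.34812835] tab left -0.014184812143580016 0.0014850286748167001
clamp x [0.18495334 0.01450337 0.        ]
[[ 0.319 -0.948 -0.   ]
 [-0.948 -0.319  0.001]
 [-0.001  0.    -1.   ]]
```

```bash
python3 -m creep '[{"x":0.015,"y":0.02,"spin":4},{"x":0.045,"y":0.065,"spin":8},{"x":0.08,"y":0.11,"spin":12},{"x":0.115,"y":0.16,"spin":16},{"x":0.15,"y":0.21,"spin":21},{"x":0.185,"y":0.26,"spin":26},{"x":0.22,"y":0.31,"spin":31},{"x":0.255,"y":0.36,"spin":36},{"x":0.29,"y":0.41,"spin":41},{"x":0.325,"y":0.46,"spin":46},{"x":0.36,"y":0.51,"spin":49},{"x":0.38,"y":0.54,"spin":51}]' 0.045 10
python3 -m creep '[{"x":0.018,"y":0.024,"z":-0.02},{"x":0.023,"y":0.033,"z":-0.04},{"x":0.023,"y":0.033,"z":-0.06},{"x":0.023,"y":0.033,"z":-0.08},{"x":0.023,"y":0.033,"z":-0.08}]'
python3 - <<'E'
from h import *
from scipy.spatial.transform import Rotation as Ro
s=r.read_state();M=Ro.from_quat(s['eef_rot']).as_matrix();print(s['ee_pos'],M[:,0],M[:,2],s['ft_force'],s['joint_positions'].round(2))
c=snap('side');cv2.imwrite('pics/s1.png',cv2.resize(c['pixels'][110:245,170:350],(800,600),interpolation=cv2.INTER_CUBIC))
E
```

```text
[ 0.19938898 -0.59211291  0.24705568] [ 3.19113442e-01 -9.47716104e-01 -8.92840434e-04] [-2.94312759e-04  8.42996038e-04 -9.99999601e-01] [ 0.34079185 -0.23858544 -1.02979331] [ 1.22  0.33 -0.06  1.46  0.02  1.35 -0.09]invalid input at $[0]: expected keys x, y, z, spin
invalid input at $[0]: expected keys x, y, z, spin
```

View pics/s1.png

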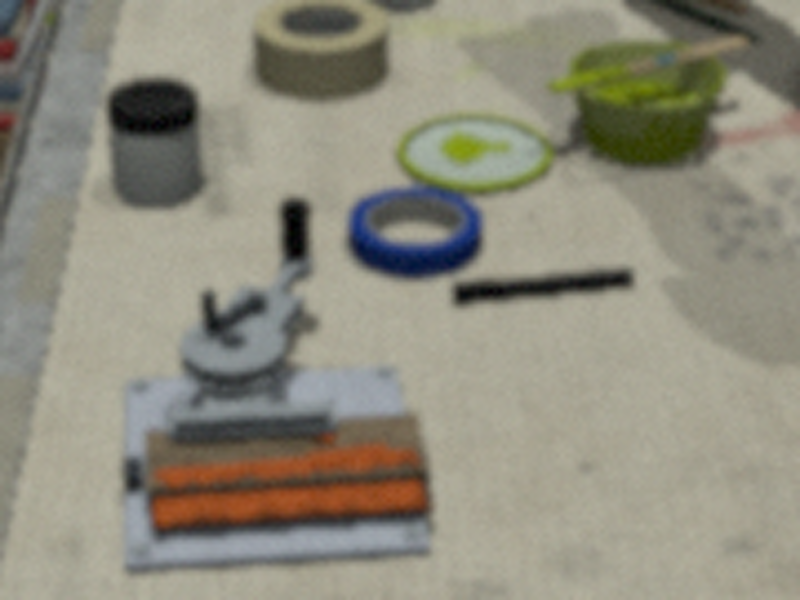

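The rows were refused because all four keys are required. The picture shows the tab upright at about (208,310) on the flat head, with nothing else tall besides the knob at (294,230). I'll resend with full keys.

```bash
python3 -m creep '[{"x":0.015,"y":0.02,"z":0,"spin":4},{"x":0.045,"y":0.065,"z":0,"spin":8},{"x":0.08,"y":0.11,"z":0,"spin":12},{"x":0.115,"y":0.16,"z":0,"spin":16},{"x":0.15,"y":0.21,"z":0,"spin":21},{"x":0.185,"y":0.26,"z":0,"spin":26},{"x":0.22,"y":0.31,"z":0,"spin":31},{"x":0.255,"y":0.36,"z":0,"spin":36},{"x":0.29,"y":0.41,"z":0,"spin":41},{"x":0.325,"y":0.46,"z":0,"spin":46},{"x":0.36,"y":0.51,"z":0,"spin":49},{"x":0.38,"y":0.54,"z":0,"spin":51}]' 0.045 10
python3 -m creep '[{"x":0.018,"y":0.024,"z":-0.02,"spin":0},{"x":0.023,"y":0.033,"z":-0.04,"spin":0},{"x":0.023,"y":0.033,"z":-0.06,"spin":0},{"x":0.023,"y":0.033,"z":-0.08,"spin":0},{"x":0.023,"y":0.033,"z":-0.08,"spin":0}]'
python3 - <<'E'
from h import *
from scipy.spatial.transform import Rotation as Ro
s=r.read_state();M=Ro.from_quat(s['eef_rot']).as_matrix();print(s['ee_pos'],M[:,0],M[:,2],s['ft_force'],s['joint_positions'].round(2))
c=snap('side');cv2.imwrite('pics/s2.png',cv2.resize(c['pixels'][110:245,170:350],(800,600),interpolation=cv2.INTER_CUBIC))
E
```

```text
time: 1.75
ee_pos: [0.5805, -0.049, 0.2475]
eef_rot: [0.985, -0.175, 0.0, -0.001]
ft_force: [-0.2, -0.9, -0.6]
width: 0.0453
time: 2.38
ee_pos: [0.6012, -0.0208, 0.1657]
eef_rot: [0.984, -0.178, -0.001, 0.0]
ft_force: [-0.5, 0.1, 1.3]
width: 0.0449
[ 0.60118523 -0.0208314   0.16569493] [ 0.93673762 -0.3500219  -0.00270186] [-3.05373518e-03 -4.53394547e-04 -9.99995235e-01] [-0.54372646  0.07400598  1.33144708] [ 0.44  0.41 -0.6   1.6   0.24  1.21 -0.57]
```

View pics/s2.png

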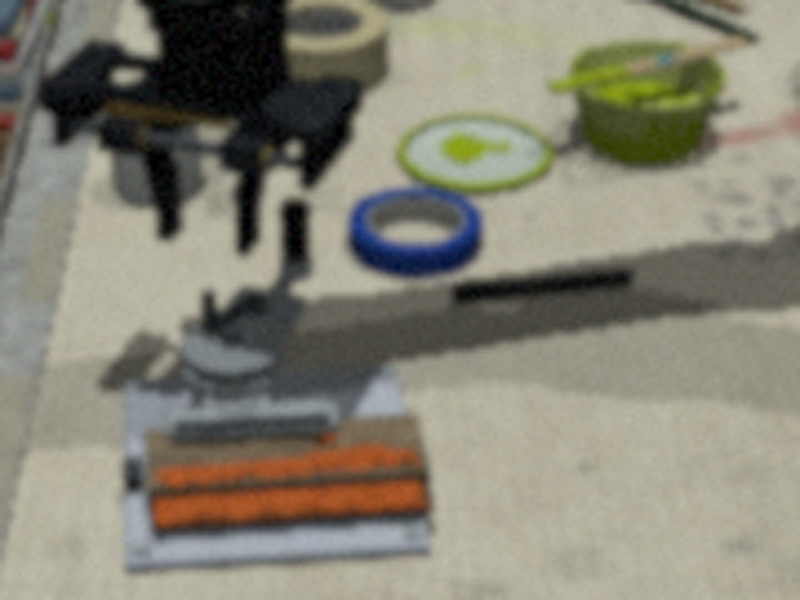

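Fingers bracket the tab (fingers at x≈165 and 245, tab at 208). I'll go down and drag the tab over.

```bash
python3 -m creep '[{"x":0,"y":0,"z":-0.02,"spin":0},{"x":0,"y":0,"z":-0.04,"spin":0},{"x":0,"y":0,"z":-0.056,"spin":0},{"x":0,"y":0,"z":-0.056,"spin":0}]'
python3 -m creep '[{"x":-0.006,"y":0.002,"z":0,"spin":0},{"x":-0.012,"y":0.004,"z":0,"spin":0},{"x":-0.018,"y":0.0065,"z":0,"spin":0},{"x":-0.022,"y":0.008,"z":0,"spin":0},{"x":-0.026,"y":0.0095,"z":0,"spin":0}]'
python3 -m creep '[{"x":-0.004,"y":0.0015,"z":0,"spin":0},{"x":-0.008,"y":0.003,"z":0,"spin":0},{"x":-0.012,"y":0.0045,"z":0,"spin":0},{"x":-0.016,"y":0.006,"z":0,"spin":0},{"x":-0.017,"y":0.0065,"z":0,"spin":0}]'
```

```text
time: 2.92
ee_pos: [0.6015, -0.0194, 0.1098]
eef_rot: [0.984, -0.177, -0.001, 0.0]
ft_force: [-0.8, 0.6, 0.0]
width: 0.0452
time: 3.55
ee_pos: [0.5774, -0.0091, 0.1126]
eef_rot: [0.984, -0.177, 0.002, -0.001]
ft_force: [4.2, 1.9, 1.5]
width: 0.0447
time: 4.18
ee_pos: [0.5613, -0.0056, 0.1117]
eef_rot: [0.984, -0.178, 0.003, 0.001]
ft_force: [15.8, -6.7, -10.8]
width: 0.0453
```

```bash
python3 -m creep '[{"x":0.007,"y":-0.0025,"z":0,"spin":0},{"x":0.014,"y":-0.005,"z":0,"spin":0},{"x":0.017,"y":-0.006,"z":0,"spin":0},{"x":0.017,"y":-0.006,"z":0.02,"spin":0},{"x":0.017,"y":-0.006,"z":0.05,"spin":0},{"x":0.017,"y":-0.006,"z":0.07,"spin":0}]'
python3 - <<'E'
from h import *
c=snap('side');cv2.imwrite('pics/s3.png',cv2.resize(c['pixels'][150:220,190:283],(800,600),interpolation=cv2.INTER_CUBIC))
s=r.read_state();print(s['time'],s['ft_force'])
E
```

```text
time: 4.92
ee_pos: [0.5769, -0.0089, 0.1842]
eef_rot: [0.984, -0.177, 0.001, -0.0]
ft_force: [0.5, 0.1, -0.7]
width: 0.045
4.975 [ 0.5396396  -0.22628609  1.93605747]
```

View pics/s3.png

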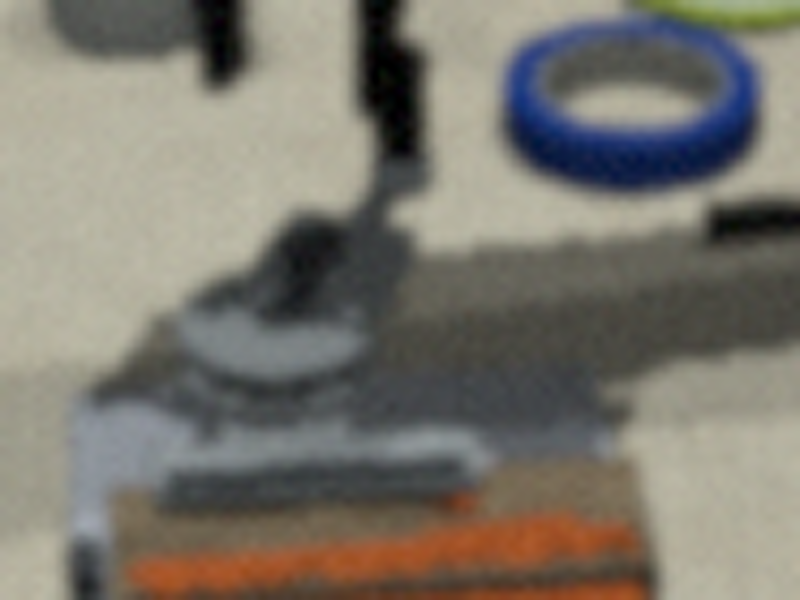

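The tab has moved from about x=230 to x=300 in this crop, toward the robot. I'll put numbers on it with depth.

```bash
python3 - <<'E'
from h import *
for n in('side','top'):
    W=world(snap(n)).reshape(-1,3)
    for nm,c,rad,lo,hi in(('tabs',(.58,-.015),.04,.086,.106),('lever',(.58,-.03),.04,.0735,.081),('knob',(.5485,-.1233),.03,.08,.118)):
        m=(np.hypot(W[:,0]-c[0],W[:,1]-c[1])<rad)&(W[:,2]>lo)&(W[:,2]<hi);P=W[m]
        print(n,nm,m.sum(),*(x.round(4) for x in (P.mean(0),P.min(0),P.max(0))) if m.any() else '')
E
```

```text
side tabs 19 [ 0.5801 -0.0062  0.0951] [ 0.5771 -0.0107  0.0864] [ 0.5834 -0.0013  0.1038]
side lever 33 [ 0.5746 -0.0316  0.0773] [ 0.5675 -0.0599  0.0739] [ 0.5837 -0.002   0.0808]
side knob 48 [ 0.5445 -0.1205  0.0946] [ 0.538  -0.1313  0.0802] [ 0.5571 -0.1107  0.1119]
top tabs 0
top lever 0
top knob 0
```

The tab is now about 10 mm to the left of the axis line. That is past the middle, with the pawl on a tooth, so it should drop in during the swing. Next is the knob.

```bash
python3 -m creep '[{"x":-0.006,"y":-0.025,"z":0,"spin":0},{"x":-0.014,"y":-0.06,"z":0,"spin":0},{"x":-0.022,"y":-0.095,"z":0,"spin":0},{"x":-0.028,"y":-0.114,"z":0,"spin":0},{"x":-0.028,"y":-0.114,"z":-0.01,"spin":0},{"x":-0.028,"y":-0.114,"z":-0.03,"spin":0},{"x":-0.028,"y":-0.114,"z":-0.05,"spin":0},{"x":-0.028,"y":-0.114,"z":-0.07,"spin":0},{"x":-0.028,"y":-0.114,"z":-0.085,"spin":0},{"x":-0.028,"y":-0.114,"z":-0.085,"spin":0}]'
python3 -m creep '[{"x":0,"y":0,"z":0,"spin":0},{"x":0,"y":0,"z":0,"spin":0},{"x":0,"y":0,"z":0,"spin":0}]' 0.029 5
```

```text
time: 6.32
ee_pos: [0.5478, -0.1228, 0.0952]
eef_rot: [0.984, -0.177, -0.001, -0.0]
ft_force: [-0.8, -0.3, -0.2]
width: 0.0449
time: 6.7
ee_pos: [0.5488, -0.1235, 0.0971]
eef_rot: [0.984, -0.177, 0.0, 0.0]
ft_force: [0.7, -0.8, -1.3]
width: 0.0302
```

```bash
python3 - <<'E'
import numpy as np
b=np.array([.5897,-.0122]);R=.1195
for a in range(-110,-176,-6):
    for base in (-110,): 
        p=b+R*np.array([np.cos(np.radians(a)),np.sin(np.radians(a))]); print(a,p.round(4),(p-[.5488,-.1235]).round(3),a+110)
E
```

```text
-110 [ 0.5488 -0.1245] [ 0.    -0.001] 0
-116 [ 0.5373 -0.1196] [-0.011  0.004] -6
-122 [ 0.5264 -0.1135] [-0.022  0.01 ] -12
-128 [ 0.5161 -0.1064] [-0.033  0.017] -18
-134 [ 0.5067 -0.0982] [-0.042  0.025] -24
-140 [ 0.4982 -0.089 ] [-0.051  0.034] -30
-146 [ 0.4906 -0.079 ] [-0.058  0.044] -36
-152 [ 0.4842 -0.0683] [-0.065  0.055] -42
-158 [ 0.4789 -0.057 ] [-0.07   0.067] -48
-164 [ 0.4748 -0.0451] [-0.074  0.078] -54
-170 [ 0.472 -0.033] [-0.077  0.091] -60
```

```bash
python3 -m creep '[{"x":-0.006,"y":0.002,"z":0,"spin":-3},{"x":-0.011,"y":0.004,"z":0,"spin":-6},{"x":-0.016,"y":0.007,"z":0,"spin":-9}]'
python3 -m creep '[{"x":-0.006,"y":0.003,"z":0,"spin":-3},{"x":-0.012,"y":0.0065,"z":0,"spin":-6},{"x":-0.017,"y":0.010,"z":0,"spin":-9}]'
```

```text
time: 7.08
ee_pos: [0.5327, -0.1166, 0.097]
eef_rot: [0.967, -0.255, 0.001, 0.0]
ft_force: [1.1, -0.7, -0.4]
width: 0.0289
time: 7.45
ee_pos: [0.516, -0.1067, 0.0971]
eef_rot: [0.944, -0.33, 0.001, 0.0]
ft_force: [2.8, -2.1, -2.0]
width: 0.0293
```

Only about 3 N, so the pawl slips clockwise and the lever is on the loosening side. I'll continue back toward 0.

```bash
python3 -m creep '[{"x":-0.009,"y":0.008,"z":0,"spin":-6},{"x":-0.018,"y":0.017,"z":0,"spin":-12},{"x":-0.025,"y":0.027,"z":0,"spin":-18},{"x":-0.032,"y":0.038,"z":0,"spin":-24},{"x":-0.037,"y":0.050,"z":0,"spin":-30},{"x":-0.041,"y":0.061,"z":0,"spin":-36},{"x":-0.043,"y":0.069,"z":0,"spin":-40}]'
python3 -m creep '[{"x":-0.001,"y":0.004,"z":0,"spin":-2},{"x":-0.001,"y":0.006,"z":0,"spin":-3}]'
```

```text
time: 8.32
ee_pos: [0.4726, -0.0373, 0.097]
eef_rot: [0.774, -0.633, 0.001, -0.0]
ft_force: [1.2, -1.0, 0.9]
width: 0.029
time: 8.57
ee_pos: [0.4716, -0.0313, 0.0969]
eef_rot: [0.758, -0.652, 0.0, -0.0]
ft_force: [0.3, -0.6, 0.3]
width: 0.029
```

```bash
python3 -m creep '[{"x":-0.001,"y":0.004,"z":0,"spin":-2},{"x":-0.001,"y":0.008,"z":0,"spin":-3}]'
python3 - <<'E'
import numpy as np
b=np.array([.5897,-.0122]);R=.1195
for a in range(-174,-77,4):
    print(a,(1000*(b+R*np.array([np.cos(np.radians(a)),np.sin(np.radians(a))]))).round(1))
E
```

```text
time: 8.82
ee_pos: [0.4706, -0.0235, 0.0968]
eef_rot: [0.741, -0.672, 0.0, -0.0]
ft_force: [-0.1, -0.7, 1.0]
width: 0.0294
-174 [470.9 -24.7]
-170 [472. -33.]
-166 [473.7 -41.1]
-162 [476.  -49.1]
-158 [478.9 -57. ]
-154 [482.3 -64.6]
-150 [486.2 -71.9]
-146 [490.6 -79. ]
-142 [495.5 -85.8]
-138 [500.9 -92.2]
-134 [506.7 -98.2]
-130 [ 512.9 -103.7]
-126 [ 519.5 -108.9]
-122 [ 526.4 -113.5]
-118 [ 533.6 -117.7]
-114 [ 541.1 -121.4]
-110 [ 548.8 -124.5]
-106 [ 556.8 -127.1]
-102 [ 564.9 -129.1]
-98 [ 573.1 -130.5]
-94 [ 581.4 -131.4]
-90 [ 589.7 -131.7]
-86 [ 598.  -131.4]
-82 [ 606.3 -130.5]
-78 [ 614.5 -129.1]
```

```bash
python3 -m creep '[{"x":0.0014,"y":-0.0095,"z":0,"spin":4},{"x":0.003,"y":-0.0175,"z":0,"spin":8},{"x":0.0055,"y":-0.0255,"z":0,"spin":12},{"x":0.008,"y":-0.0335,"z":0,"spin":16},{"x":0.0115,"y":-0.041,"z":0,"spin":20},{"x":0.0155,"y":-0.0485,"z":0,"spin":24},{"x":0.020,"y":-0.0555,"z":0,"spin":28},{"x":0.025,"y":-0.0625,"z":0,"spin":32},{"x":0.030,"y":-0.0685,"z":0,"spin":36}]'
python3 -m creep '[{"x":0.006,"y":-0.006,"z":0,"spin":4},{"x":0.012,"y":-0.0115,"z":0,"spin":8},{"x":0.0185,"y":-0.0165,"z":0,"spin":12},{"x":0.0255,"y":-0.0215,"z":0,"spin":16}]'
```

```text
time: 9.95
ee_pos: [0.5001, -0.0911, 0.0964]
eef_rot: [0.913, -0.409, -0.001, -0.0]
ft_force: [-4.3, 4.2, 4.5]
width: 0.029
time: 10.45
ee_pos: [0.5246, -0.1116, 0.0961]
eef_rot: [0.961, -0.277, -0.002, -0.0]
ft_force: [-8.0, 6.1, 6.5]
width: 0.0822
```

The fingers were pushed open (82 mm) because the 5 N grip is less than the drive load. I'll back off so they can close again, then hold them with more force.

```bash
python3 -m creep '[{"x":-0.007,"y":0.0045,"z":0,"spin":-4},{"x":-0.0135,"y":0.0095,"z":0,"spin":-8},{"x":-0.0195,"y":0.0155,"z":0,"spin":-12},{"x":-0.0195,"y":0.0155,"z":0,"spin":-12},{"x":-0.0195,"y":0.0155,"z":0,"spin":-12}]'
```

```text
time: 11.08
ee_pos: [0.505, -0.0958, 0.0962]
eef_rot: [0.926, -0.377, -0.002, -0.0]
ft_force: [-6.3, 6.9, 6.2]
width: 0.0322
```

```bash
python3 -m creep '[{"x":0,"y":0,"z":0,"spin":0},{"x":0,"y":0,"z":0,"spin":0}]' 0.029 40
```

```text
time: 11.32
ee_pos: [0.505, -0.0957, 0.0962]
eef_rot: [0.926, -0.377, -0.002, -0.0]
ft_force: [-8.0, 6.7, 7.2]
width: 0.0292
```

```bash
python3 -m creep '[{"x":0.004,"y":-0.004,"z":0.002,"spin":2},{"x":0.008,"y":-0.008,"z":0.003,"spin":5},{"x":0.0145,"y":-0.013,"z":0.003,"spin":9},{"x":0.0215,"y":-0.018,"z":0.003,"spin":13}]'
python3 -m creep '[{"x":0.007,"y":-0.004,"z":0,"spin":4},{"x":0.0145,"y":-0.0075,"z":0,"spin":8},{"x":0.022,"y":-0.0105,"z":0,"spin":12},{"x":0.030,"y":-0.013,"z":0,"spin":16}]'
```

```text
time: 11.82
ee_pos: [0.5247, -0.1138, 0.0972]
eef_rot: [0.963, -0.269, -0.004, -0.0]
ft_force: [-10.3, 6.5, -5.7]
width: 0.0292
time: 12.32
ee_pos: [0.5545, -0.1277, 0.0971]
eef_rot: [0.991, -0.132, -0.005, -0.0]
ft_force: [-11.0, 3.6, -5.6]
width: 0.0292
```

```bash
python3 -m creep '[{"x":0.008,"y":-0.0015,"z":0,"spin":4},{"x":0.016,"y":-0.003,"z":0,"spin":8},{"x":0.0245,"y":-0.004,"z":0,"spin":12}]'
python3 -m creep '[{"x":0.008,"y":-0.0005,"z":0,"spin":4},{"x":0.014,"y":-0.0005,"z":0,"spin":7}]'
```

```text
time: 12.7
ee_pos: [0.579, -0.1324, 0.0971]
eef_rot: [1.0, -0.028, -0.004, -0.001]
ft_force: [-10.7, 0.4, -4.2]
width: 0.029
time: 12.95
ee_pos: [0.5931, -0.1334, 0.0971]
eef_rot: [0.999, 0.032, -0.004, -0.001]
ft_force: [-10.8, 0.3, -3.5]
width: 0.0295
```

```bash
python3 -m creep '[{"x":0.006,"y":0,"z":0,"spin":3},{"x":0.011,"y":0.001,"z":0,"spin":5}]'
python3 - <<'E'
from h import *
s=r.read_state();print(s['ee_pos'],s['ft_force'])
for n in('side','top'):
    W=world(snap(n)).reshape(-1,3); d=W[:,:2]-[.5897,-.0122]
    th=np.radians(4.3);x=d@[np.cos(th),np.sin(th)];y=d@[-np.sin(th),np.cos(th)]
    m=(abs(x)<.03)&(y>.035)&(y<.06)&(W[:,2]>.03)&(W[:,2]<.06);P=W[m];print(n,m.sum(),np.percentile(P[:,2],[10,50,90]).round(4) if m.any() else '')
W=np.load('first.npz')
for n in('ws','wt'):
    V=W[n].reshape(-1,3);d=V[:,:2]-[.5897,-.0122];x=d@[np.cos(th),np.sin(th)];y=d@[-np.sin(th),np.cos(th)]
    m=(abs(x)<.03)&(y>.035)&(y<.06)&(V[:,2]>.03)&(V[:,2]<.06);print('first',n,m.sum(),np.percentile(V[m,2],[10,50,90]).round(4))
E
```

```text
time: 13.2
ee_pos: [0.6041, -0.1331, 0.0972]
eef_rot: [0.997, 0.075, -0.004, -0.0]
ft_force: [-11.0, -1.8, -3.4]
width: 0.0294
[ 0.60405386 -0.1331031   0.09715111] [-11.00556685  -1.83604433  -3.37533374]
side 104 [0.0312 0.047  0.0497]
top 164 [0.0432 0.0468 0.0501]
first ws 89 [0.0354 0.0434 0.0458]
first wt 161 [0.0403 0.0434 0.0463]
```

The jaw rose from 43.4 to 47 mm. Now the return stroke.

```bash
python3 -m creep '[{"x":-0.014,"y":0.001,"z":0,"spin":-7},{"x":-0.027,"y":0.002,"z":0,"spin":-13},{"x":-0.039,"y":0.004,"z":0,"spin":-19},{"x":-0.051,"y":0.007,"z":0,"spin":-25},{"x":-0.063,"y":0.012,"z":0,"spin":-31},{"x":-0.074,"y":0.0175,"z":0,"spin":-37},{"x":-0.0845,"y":0.024,"z":0,"spin":-43},{"x":-0.0945,"y":0.032,"z":0,"spin":-49},{"x":-0.103,"y":0.041,"z":0,"spin":-55},{"x":-0.111,"y":0.0505,"z":0,"spin":-61},{"x":-0.118,"y":0.061,"z":0,"spin":-67}]'
python3 -m creep '[{"x":-0.0055,"y":0.011,"z":0,"spin":-6},{"x":-0.010,"y":0.023,"z":0,"spin":-12},{"x":-0.0135,"y":0.035,"z":0,"spin":-18},{"x":-0.015,"y":0.045,"z":0,"spin":-23}]'
```

```text
time: 14.68
ee_pos: [0.4894, -0.0713, 0.0997]
eef_rot: [0.872, -0.489, 0.0, -0.0]
ft_force: [0.9, -1.1, -0.4]
width: 0.0288
time: 15.18
ee_pos: [0.4745, -0.0265, 0.0997]
eef_rot: [0.757, -0.653, 0.0, 0.0]
ft_force: [-0.0, 0.4, -0.8]
width: 0.0289
```

```bash
python3 -m creep '[{"x":0.001,"y":-0.008,"z":0,"spin":4},{"x":0.002,"y":-0.016,"z":0,"spin":8},{"x":0.0035,"y":-0.024,"z":0,"spin":12},{"x":0.006,"y":-0.032,"z":0,"spin":16},{"x":0.009,"y":-0.0395,"z":0,"spin":20},{"x":0.013,"y":-0.047,"z":0,"spin":24},{"x":0.0175,"y":-0.054,"z":0,"spin":28},{"x":0.0225,"y":-0.061,"z":0,"spin":32},{"x":0.028,"y":-0.067,"z":0,"spin":36}]'
python3 -m creep '[{"x":0.006,"y":-0.006,"z":0,"spin":4},{"x":0.012,"y":-0.0115,"z":0,"spin":8},{"x":0.0185,"y":-0.0165,"z":0,"spin":12}]'
python3 -m creep '[{"x":0.007,"y":-0.0045,"z":0,"spin":4},{"x":0.014,"y":-0.009,"z":0,"spin":8}]'
```

```text
time: 16.3
ee_pos: [0.5012, -0.0912, 0.0992]
eef_rot: [0.923, -0.384, -0.002, -0.0]
ft_force: [-8.6, 7.7, 7.2]
width: 0.0291
time: 16.68
ee_pos: [0.5195, -0.1079, 0.0992]
eef_rot: [0.958, -0.285, -0.002, -0.0]
ft_force: [-9.9, 7.8, 7.4]
width: 0.029
time: 16.92
ee_pos: [0.5334, -0.1172, 0.0992]
eef_rot: [0.976, -0.218, -0.002, -0.0]
ft_force: [-9.3, 5.1, 8.6]
width: 0.0294
```

```bash
python3 -m creep '[{"x":0.003,"y":-0.0015,"z":0,"spin":1.5},{"x":0.0055,"y":-0.003,"z":0,"spin":3}]'
```

```text
time: 17.18
ee_pos: [0.5388, -0.1204, 0.0992]
eef_rot: [0.981, -0.193, -0.002, -0.0]
ft_force: [-9.6, 4.2, 8.1]
width: 0.0296
```

```bash
python3 -m creep '[{"x":0.003,"y":-0.001,"z":0,"spin":1.5},{"x":0.0055,"y":-0.002,"z":0,"spin":3}]'
```

```text
time: 17.42
ee_pos: [0.5442, -0.1227, 0.0992]
eef_rot: [0.986, -0.168, -0.002, -0.0]
ft_force: [-10.5, 4.1, 8.8]
width: 0.0293
```

```bash
python3 -m creep '[{"x":0.003,"y":-0.001,"z":0,"spin":1.5},{"x":0.0055,"y":-0.002,"z":0,"spin":3}]'
```

```text
time: 17.68
ee_pos: [0.5497, -0.1248, 0.0992]
eef_rot: [0.99, -0.142, -0.002, -0.0]
ft_force: [-10.1, 3.5, 8.1]
width: 0.0288
```

```bash
python3 -m creep '[{"x":0.003,"y":-0.001,"z":0,"spin":1.5},{"x":0.006,"y":-0.002,"z":0,"spin":3}]'
```

```text
time: 17.92
ee_pos: [0.5551, -0.1268, 0.0991]
eef_rot: [0.993, -0.116, -0.003, -0.0]
ft_force: [-13.3, 3.5, 10.1]
width: 0.0289
```

```bash
python3 - <<'E'
from h import *
th=np.radians(4.3)
for n in('side','top'):
    W=world(snap(n)).reshape(-1,3); d=W[:,:2]-[.5897,-.0122]
    x=d@[np.cos(th),np.sin(th)];y=d@[-np.sin(th),np.cos(th)]
    m=(abs(x)<.03)&(y>.035)&(y<.06)&(W[:,2]>.03)&(W[:,2]<.06);print(n,np.percentile(W[m,2],[10,50,90]).round(4))
E
```

```text
side [0.0313 0.05   0.0526]
top [0.0469 0.0497 0.0534]
```

Jaw about 50 mm and the force is rising, so the stop is near. Smaller steps now.

```bash
python3 -m creep '[{"x":0.0015,"y":-0.0005,"z":0,"spin":1},{"x":0.003,"y":-0.0005,"z":0,"spin":1.5},{"x":0.003,"y":-0.0005,"z":0,"spin":1.5}]'
```

```text
time: 18.4
ee_pos: [0.5576, -0.1276, 0.0991]
eef_rot: [0.995, -0.103, -0.004, -0.0]
ft_force: [-15.2, 2.9, 12.8]
width: 0.0288
```

```bash
python3 -m creep '[{"x":0.0015,"y":-0.0005,"z":0,"spin":1},{"x":0.0025,"y":-0.0005,"z":0,"spin":1.5},{"x":0.0025,"y":-0.0005,"z":0,"spin":1.5}]'
```

```text
time: 18.77
ee_pos: [0.5598, -0.1281, 0.099]
eef_rot: [0.996, -0.09, -0.004, -0.0]
ft_force: [-16.3, 3.9, 12.4]
width: 0.0297
```

```bash
python3 -m creep '[{"x":0.0015,"y":-0.0005,"z":0,"spin":1},{"x":0.0025,"y":-0.0005,"z":0,"spin":1.5},{"x":0.0025,"y":-0.0005,"z":0,"spin":1.5}]'
```

```text
time: 19.15
ee_pos: [0.562, -0.1287, 0.099]
eef_rot: [0.997, -0.077, -0.004, -0.0]
ft_force: [-18.6, 2.5, 13.3]
width: 0.0293
```

```bash
python3 - <<'E'
from h import *
th=np.radians(4.3);S={}
for n in('side','top')*3:
    W=world(snap(n)).reshape(-1,3); d=W[:,:2]-[.5897,-.0122]
    x=d@[np.cos(th),np.sin(th)];y=d@[-np.sin(th),np.cos(th)]
    m=(abs(x)<.03)&(y>.035)&(y<.06)&(W[:,2]>.03)&(W[:,2]<.06);S.setdefault(n,[]).append(np.median(W[m,2]).round(4))
print(S,r.read_state()['ft_force'])
E
```

```text
{'side': [np.float64(0.0494), np.float64(0.0491), np.float64(0.0493)], 'top': [np.float64(0.0497), np.float64(0.0494), np.float64(0.0498)]} [-17.68039429   2.80315614  13.45042713]
```

```bash
python3 -m creep '[{"x":0.0015,"y":-0.0002,"z":0,"spin":1},{"x":0.0025,"y":-0.0003,"z":0,"spin":1.5},{"x":0.0025,"y":-0.0003,"z":0,"spin":1.5}]'
```

```text
time: 19.82
ee_pos: [0.5642, -0.1291, 0.0989]
eef_rot: [0.998, -0.064, -0.005, 0.0]
ft_force: [-19.8, 2.9, 14.2]
width: 0.0292
```

```bash
python3 - <<'E'
from h import *
A=np.load('first.npz')['wt'][158:185,258:263]
B=np.nanmean([world(snap('top'))[158:185,258:263] for _ in range(3)],0)
print('first',np.nanmean(A[...,2]),np.nanmedian(A[...,2]),'now',np.nanmean(B[...,2]),np.nanmedian(B[...,2]))
print(np.nanmedian(A[...,2],0),np.nanmedian(B[...,2],0))
print(r.read_state()['ft_force'])
W=world(snap('side')).reshape(-1,3)
m=(np.hypot(W[:,0]-.58,W[:,1]+.015)<.04)&(W[:,2]>.086)&(W[:,2]<.106);print('tab',m.sum(),W[m].mean(0))
E
```

```text
first 0.04314703404580983 0.04323245792680467 now 0.04975853421046608 0.04973464505392866
[0.04345865 0.04297016 0.04334839 0.04300348 0.0426266 ] [0.04985458 0.04970133 0.0501857  0.04957093 0.04937829]
[-20.88611899   2.63474531  14.61355131]
tab 17 [ 0.57184915 -0.00646064  0.09679642]
```

It holds 21 N steadily, while turning took only about 12 N. The jaw reads 49.8 mm and the head is well short of its own 1.6 stop, so the bolt is on its stop. Now unload and withdraw.

```bash
python3 -m creep '[{"x":-0.006,"y":0.001,"z":0,"spin":-3},{"x":-0.012,"y":0.003,"z":0,"spin":-6},{"x":-0.018,"y":0.005,"z":0,"spin":-9},{"x":-0.022,"y":0.0065,"z":0,"spin":-11},{"x":-0.022,"y":0.0065,"z":0,"spin":-11}]'
```

```text
time: 20.65
ee_pos: [0.5446, -0.1225, 0.0994]
eef_rot: [0.987, -0.16, -0.001, -0.0]
ft_force: [-6.2, 2.2, 3.8]
width: 0.0293
```

```bash
python3 -m creep '[{"x":0,"y":0,"z":0,"spin":0},{"x":0,"y":0,"z":0,"spin":0},{"x":0,"y":0,"z":0,"spin":0},{"x":0,"y":0,"z":0.01,"spin":0},{"x":0,"y":0,"z":0.03,"spin":0}]' 0.05
```

```text
time: 21.28
ee_pos: [0.5459, -0.1232, 0.1303]
eef_rot: [0.987, -0.16, -0.0, -0.0]
ft_force: [0.6, -0.0, -0.3]
width: 0.0498
```

```bash
python3 -m creep '[{"x":0,"y":0,"z":0.03,"spin":0},{"x":0,"y":-0.02,"z":0.07,"spin":0},{"x":-0.03,"y":-0.06,"z":0.10,"spin":0},{"x":-0.08,"y":-0.11,"z":0.10,"spin":0},{"x":-0.12,"y":-0.16,"z":0.10,"spin":0},{"x":-0.15,"y":-0.20,"z":0.10,"spin":0},{"x":-0.17,"y":-0.22,"z":0.10,"spin":0}]'
python3 - <<'E'
from h import *
A=np.load('first.npz')
T=[world(snap('top')) for _ in range(4)];B=np.nanmean([w[158:185,258:263] for w in T],0)
print('jaw',np.nanmedian(B[...,2]),np.nanmean(B[...,2]))
c=snap('top');cv2.imwrite('pics/t2.png',cv2.resize(c['pixels'][130:220,215:335],(800,600),interpolation=cv2.INTER_CUBIC))
cv2.imwrite('pics/t3.png',cv2.resize(c['pixels'],(800,600)))
E
```

```text
time: 22.15
ee_pos: [0.3737, -0.3462, 0.2314]
eef_rot: [0.987, -0.162, 0.001, 0.001]
ft_force: [0.4, -0.3, 0.5]
width: 0.0502
jaw 0.04975183888940865 0.04985319696461144
```

View pics/t2.png

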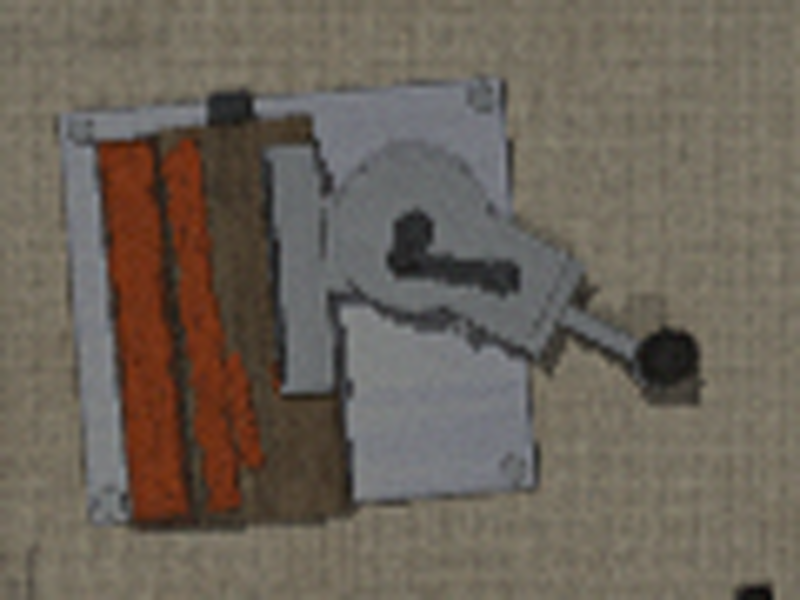

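View pics/t3.png

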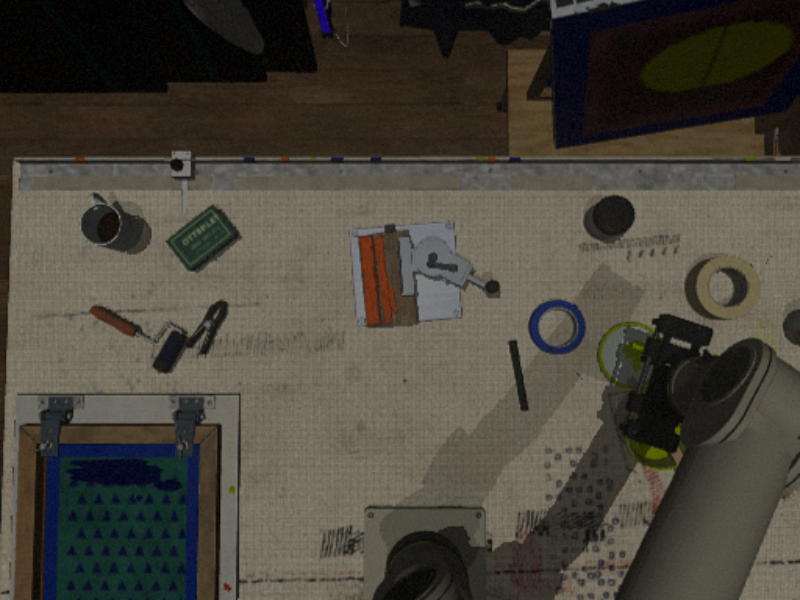

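The pictures show the tab at (405,262), now below the handle line. That puts the lever about 0.33 rad past its middle, fully on the loosening side. The squeegee, plate and all bystanders sit at the same pixels as at the start. Loading and unloading followed the same elastic line, so the bolt is on its stop.

```bash
python3 -c "
from bench import r
print(r.close_job(), r.read_state()['ft_force'])"
```

```text
the job is handed in; nothing more can be done
the job is handed in; nothing more can be done
```

The clamp is loosened: the bolt is on its stop, the jaw is raised, and the job was handed in at about 22 s of the 61 s allowed. I flipped the lever to the loosening side, then made two anticlockwise strokes at the knob with a slipping return stroke between them.

**Last checks**
- **Bolt stop:** turning took about 11–12 N at the knob, then the force rose to a steady 20–21 N while the head was well short of its own stop. Unloading followed the same elastic line as loading, so the bolt had stopped turning.
- **Jaw height:** the bar measured about 49.8 mm against the nominal 50.1 mm, up from 43.2 mm. The difference is within the camera's 2 mm calibration.
- **Lever:** it sits fully on the loosening side.
- **Surroundings:** in the last top view the squeegee and the other things are where they started, except that the arm partly hides the green plate and bowl. The robot was clear of everything with about 0 N on it.

**What didn't go as expected**
- My first move command was refused because every row needs all four keys. Nothing moved.
- In the first stroke the 5 N grip let the fingers be pushed open, so I backed off and continued with 40 N.
- A vertical force of up to about 14 N showed at the wrist while pushing the knob. I did not find out why.
- The measured stiffness at the stop, about 0.7 N/mm, was softer than the handle spring alone would give. I put that down to give in the gripper.

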